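# Make up the cooper's tool bucket

## Task

Make up the bucket for carrying tools out to a job: hang every steel caddy that stands on the bench inside the bucket by hooking its bent lip over the rim, clear of the two tall ears, and lay the wooden carrying bar flat and centred across the bucket in the notches of the two ears. The bar lies under the pile of round heads on the planing board: draw it out endways between the two stop pegs so that the pile comes down on the board without toppling, still stacked squarely behind the pegs and lying flat. Leave the other tools on the bench alone.

Things in the scene. Friction and masses are not known exactly. Their poses are not given: they have to be found in the camera images.
- bucket: fixed low stave bucket, 280 mm outside diameter, wall 14 mm, flat rim 150 mm above the bench, inside floor at 22; staves are flat, 58 mm wide, centred 0, 23.4, 46.9, 70.3 deg either side of local +x and -x; top 37 mm outside is free of hoops. Origin: middle of underside. Two 80 mm wide ears at local +y and -y rise to 220 mm, each with an open-topped notch 46 mm wide, bottom at 183
- board: fixed planing board 360 x 140 x 15 mm; origin on its underside below the middle of the pile, local +x along it to its front end (x -0.10 to 0.26, y +-0.07). Two stop pegs, 18 mm diameter, tops 90 mm above the bench, at x 0.079, y +-0.045 (72 mm gap): they hold back the heads, the bar passes between. Clamps with red handles, 165 mm high, at x -0.16 to -0.07
- board_mark (a point): point on top of the planing board (15 mm above the bench) below the middle of the pile
- bar: wooden carrying bar 310 x 34 x 22 mm, 0.16 kg, origin at the middle of its underside, x along it. Starts flat on the board, lengthwise, under the pile, its +x end sticking out about 148 mm from under the heads, between and past the stop pegs. Drawn about 170 mm along the board's +x it is clear of the pile; the draw takes 5 to 10 N
- head1: round wooden bucket head, 160 mm diameter, 16 mm thick, 0.18 kg, origin at the centre of its underside; number 1 from the bottom of the pile that rests on the bar against the two stop pegs
- head2: round wooden bucket head, 160 mm diameter, 16 mm thick, 0.18 kg, origin at the centre of its underside; number 2 from the bottom of the pile that rests on the bar against the two stop pegs
- head3: round wooden bucket head, 160 mm diameter, 16 mm thick, 0.18 kg, origin at the centre of its underside; number 3 from the bottom of the pile that rests on the bar against the two stop pegs; absent in some starts
- caddy1: steel caddy, may be absent, 0.26 kg; origin: middle of the underside of its 56 x 56 x 65 mm box, z up. On its +x side a strap 40 mm wide rises, bends over to +x (bridge, underside z 0.105) and down as a lip to z 0.075: a hook open downward, slot x 0.032 to 0.060, lip 4 mm thick. Wooden grip on the bridge: x 0.024 to 0.060, 18 mm across y, z 0.109 to 0.150; pinch it across y
- caddy1_lip (a point): a point on the bent lip of caddy1, on its inner face, local (0.060, 0, 0.092)
- caddy2: steel caddy, may be absent, 0.26 kg; origin: middle of the underside of its 56 x 56 x 65 mm box, z up. On its +x side a strap 40 mm wide rises, bends over to +x (bridge, underside z 0.105) and down as a lip to z 0.075: a hook open downward, slot x 0.032 to 0.060, lip 4 mm thick. Wooden grip on the bridge: x 0.024 to 0.060, 18 mm across y, z 0.109 to 0.150; pinch it across y
- caddy2_lip (a point): a point on the bent lip of caddy2, on its inner face, local (0.060, 0, 0.092)
- caddy3: steel caddy, may be absent, 0.26 kg; origin: middle of the underside of its 56 x 56 x 65 mm box, z up. On its +x side a strap 40 mm wide rises, bends over to +x (bridge, underside z 0.105) and down as a lip to z 0.075: a hook open downward, slot x 0.032 to 0.060, lip 4 mm thick. Wooden grip on the bridge: x 0.024 to 0.060, 18 mm across y, z 0.109 to 0.150; pinch it across y
- caddy3_lip (a point): a point on the bent lip of caddy3, on its inner face, local (0.060, 0, 0.092)
- caddy4: steel caddy, may be absent, 0.26 kg; origin: middle of the underside of its 56 x 56 x 65 mm box, z up. On its +x side a strap 40 mm wide rises, bends over to +x (bridge, underside z 0.105) and down as a lip to z 0.075: a hook open downward, slot x 0.032 to 0.060, lip 4 mm thick. Wooden grip on the bridge: x 0.024 to 0.060, 18 mm across y, z 0.109 to 0.150; pinch it across y
- caddy4_lip (a point): a point on the bent lip of caddy4, on its inner face, local (0.060, 0, 0.092)
- mallet: bystander: wooden joiner's mallet lying at the back, about 230 mm long, 68 mm high; leave it alone
- plane: bystander: steel block plane, 160 x 50 mm, about 57 mm high; leave it alone
- glue: bystander: white glue jar, 68 mm diameter, 100 mm high; leave it alone
- brush: bystander: hand brush lying on the bench; leave it alone
- tape: bystander: yellow tape measure, 66 x 34 x 62 mm; leave it alone
- offcut: bystander: wood offcut, 55 x 28 x 20 mm; leave it alone
Things that resemble listed ones, but are neither listed nor needed, are in the scene too. What is shaped like the head1 but turquoise is not meant.

How it is judged:
By the outcome, as a careful person would: the job done as asked, in the order asked, and still so for the second after the job is handed in, with the robot touching nothing.
Of caddy1, caddy2, caddy3, caddy4 only 3 to 4 are there at a start; the rules pass over those that are not, and their reading is None.
Of head3, offcut only 1 to 2 are there at a start; the rules pass over those that are not, and their reading is None.
At some moment in a run one of caddy1, caddy2, caddy3, caddy4 may be knocked a few centimetres aside while the robot is not near it.
Once in a run the grip may slacken for a moment while it holds something.
It also fails if it takes over 208 s, if anything falls off the work surface, if the arm or the gripper's body presses on something with over 40 N, if the wrist force passes 120 N, or if a joint passes its speed limit or range.

## Robot

A 6-joint arm with a two-finger parallel gripper is mounted at the origin on the work surface. World frame = base frame: x ahead of the robot, y to its left, z up, the work surface at z = 0. Lengths are in m, angles in rad, forces in N, time in s.
With the tool pointing down it reaches from about 0.35 to 0.85 m from the base axis. Payload 8.1 kg.
Tool frame: the origin (TCP) lies between the finger pads; the fingertips stand 11 mm ahead of it and the grasp point (between the pads) lies 8 mm behind it (tips_ahead is the z of the fingertips in the tool frame, in m); z points along the fingers, y is the line along which they close (so a half turn about z gives the same grasp; the last joint's range is limited). The gripper opens to 93 mm and grips with 3 to 60 N. Pads are 15 mm wide; open, the fingers measure 128 mm over their backs; the gripper's body (75 mm by 188 mm) begins 65 mm behind the grasp point.
Start: joints at [1.091, 0.13, 1.488, -0, 1.523, -0.085], TCP at [0.231, 0.554, 0.23] pointing down, gripper open.
Joint ranges: [-2.96, 2.96], [-0.89, 2.26], [0.02, 2.5], [-1.34, 4.48], [0, 2.73], [-2.66, 2.66]. Speed limits (rad/s): [2.39, 2.39, 2.79, 3.14, 3.14, 3.14].

## Interface

Orientations are given as a rotation vector (axis times angle).
In Python, from plant import read_state, read_camera, close_job, tips_ahead gives the robot as it stands. The module is installed in compiled form; this text tells all that it offers.
- The arm moves only by the tool move_arm, never from a script. Its argument "plan" is a list of rows, each a list of 7 numbers: the turn, a rotation vector about the tool's x, y, z in units of 6 degrees (1.0 is 6 degrees), then the shift along the tool's x, y, z in units of 25 mm (1.0 is 25 mm), then the finger opening in mm, from 0 to 93. A call has exactly 10 rows; each row shifts and turns the commanded pose from where the row before left it, along the tool's axes as they then stand; what a row does not reach is not made up. A row lasts 1/10 s, in which the tool goes at most 50 mm and 8.59 degrees, less where a joint would pass 70% of its speed; a pose out of reach is approached as far as the arm can. A call is refused whole if a number of a shift passes 1 or a number of a turn 1, either way. A call with a gripper value outside its range is refused whole. The fingers move at their own pace and stop on an object; "force" is the grip in N (left out, the last holds). Time passes only in rows, so rows that do not move let the fingers close, or fill a call up. It gives the time, the measured TCP pose, the force, the opening and the grip force at its end, in the units of the state.
- read_state(): the state, without advancing time (a new reading comes with each control period).
- read_camera(name): name is "scene" or "top" or "wrist"; returns a dict with "frame" (420x560x3 uint8, red, green, blue), "z_map" (420x560 float32, m along the optical axis (not along the pixel's ray), 0 where there is no reading), "fx", "fy", "cx", "cy" (pixels), "rvec" (rotation vector, rad) and "tvec" (3), from world to camera coordinates, as OpenCV has them. Camera axes: x right, y down, z forward; pixel columns grow to the right and rows downward; lengths in m; the calibration is good to about 2 mm. A picture is of the moment at which its call begins.
- close_job(): hands the job in; it is judged then, once.
The state is a dict: "t": time; "q": joint angles; "dq": joint speeds; "joint_torque": joint torques, N m; "tool_pos": TCP position; "orientation": TCP orientation; "force": force on the tool from outside, world axes, zero at the start; "wrist_torque": the same for the moment, N m; "opening": finger opening in m; "gripper_force": force on a finger pad.
Only numpy, scipy, OpenCV 4.12 (cv2) and the standard library are available. Lean on these libraries where they do the work, as an engineer would, in place of code of your own. Each camera call takes 0.05 s, during which the arm holds its last target. There are 200 camera calls.

## Working session

There is one attempt and no reset: what is moved stays moved. The work goes in short steps, Python scripts to look and compute and a tool call to move; the robot and the scene stay as the last step left them, time stands still between calls to the robot, and variables do not carry over. Pictures are saved under pics/ and viewed, at most 14 in all, crops included, and the job is handed in when it is done.

Besides the shell and the picture viewer there is one more tool, called after "Request:" as name(argument=value, ...), one argument or row to a line, values as JSON. move_arm: Moves the arm, as the interface text tells. Its arguments: {"type":"object","properties":{"plan":{"type":"array","items":{"type":"array","items":{"type":"number"}}},"force":{"type":"number"}},"required":["plan"]}

```bash
mkdir -p pics
cat > h.py <<'E'
import numpy as np, cv2
from scipy.spatial.transform import Rotation as R
from plant import read_state, read_camera, close_job, tips_ahead
def cloud(c):
    z=c["z_map"]; v,u=np.mgrid[:z.shape[0],:z.shape[1]]
    P=np.stack([(u-c["cx"])/c["fx"]*z,(v-c["cy"])/c["fy"]*z,z],-1)
    M=R.from_rotvec(np.ravel(c["rvec"])).as_matrix()
    W=(P-np.ravel(c["tvec"]))@M; W[z<=0]=np.nan
    return W
def save(c,n): cv2.imwrite(f"pics/{n}.png",c["frame"][:,:,::-1])
E
python3 - <<'E'
from h import *
for n in("top","scene"):
    c=read_camera(n);save(c,n+"0");np.savez(n+"0.npz",f=c["frame"],W=cloud(c))
    print(n,c["fx"],c["cx"],c["cy"],c["rvec"],c["tvec"])
s=read_state();print(s["t"],s["tool_pos"],s["orientation"],tips_ahead)
E
```

```text
top 457.03790264109597 284.7283443279842 208.2255931821698 [ 2.14684248 -2.10125759  0.17296201] [-0.01821797  0.55270229  1.1839404 ]
scene 508.83046842366974 277.17562040139865 217.4318646486773 [ 1.78629502  1.52941661 -0.74037808] [-0.04944771 -0.28113992  1.80745968]
0.1 [0.23052919 0.55339518 0.22868718] [-6.16064601e-01 -3.08014491e+00  2.55667910e-03] 0.011
```

View pics/top0.png

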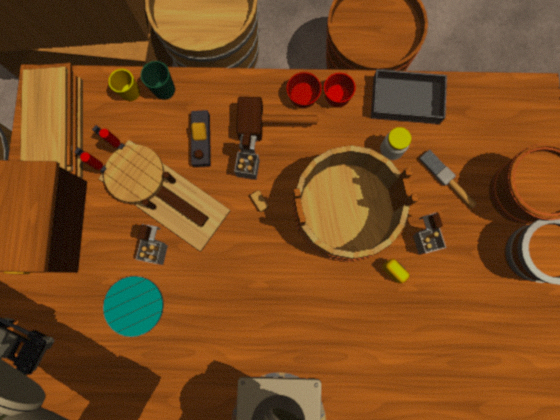

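View pics/scene0.png

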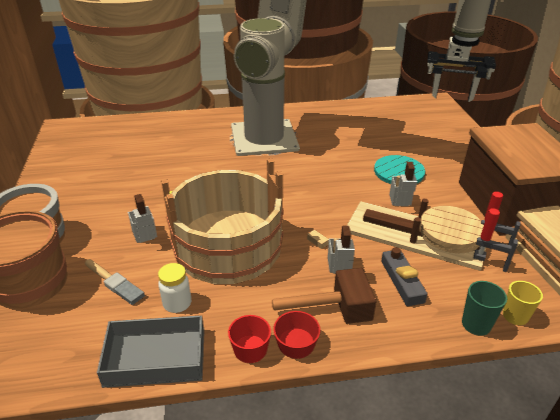

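Top view: three caddies (248,158), (151,248), (430,235); pile (134,172) on board running to lower right with the bar end at ~(208,222); bucket (355,203) with ears at ~(300,207) and (408,195). Scene view confirms the same three caddies.

Run:
```python
from h import *
T=np.load("top0.npz");S=np.load("scene0.npz")
A=T["W"];
P=np.vstack([T["W"].reshape(-1,3),S["W"].reshape(-1,3)]);src=np.r_[np.zeros(A.shape[0]*A.shape[1]),np.ones(A.shape[0]*A.shape[1])]
ok=np.isfinite(P[:,0]);P=P[ok];src=src[ok]
tab=[A[330,300],A[350,240]];print("table",tab)
for n,(u,v) in dict(A=(248,158),B=(151,248),C=(430,235)).items():
    c=A[v,u];near=np.hypot(P[:,0]-c[0],P[:,1]-c[1])<.075
    for s in(0,1):
        q=P[near&(src==s)]
        g=q[(q[:,2]>.135)&(q[:,2]<.17)];
        b=q[(q[:,2]>.02)&(q[:,2]<.075)]
        for nm,k in(("grip",g),("box",b)):
            if len(k)>4:
                r=cv2.minAreaRect((k[:,:2]*1000).astype(np.float32));print(n,s,nm,len(k),np.round(k.mean(0),4),np.round(np.median(k[:,2]),3),"rect",np.round(r[0],1),np.round(r[1],1),round(r[2],1))
c=A[203,355]
q=P[np.hypot(P[:,0]-c[0],P[:,1]-c[1])<.2]
rim=q[(abs(q[:,2]-.15)<.006)]
from scipy.optimize import least_squares
f=least_squares(lambda p:np.minimum(abs(np.hypot(rim[:,0]-p[0],rim[:,1]-p[1])-.133),.02)-0,[c[0],c[1]],loss="soft_l1",f_scale=.005)
print("bucket",f.x,np.median(rim[:,2]))
e=q[(q[:,2]>.165)&(q[:,2]<.24)];d=e[:,:2]-f.x
for sg in(1,-1):
    k=e[(d[:,1]*sg>0)];print("ear",len(k),k.mean(0),k[:,2].max(),np.degrees(np.arctan2(*(k.mean(0)[:2]-f.x)[::-1])))
c=A[172,134];q=P[np.hypot(P[:,0]-c[0],P[:,1]-c[1])<.35]
qq=q[np.hypot(*(q[:,:2]-c[:2]).T)<.12]
print("pile top z",A[172,134])
zt=c[2];k=qq[abs(qq[:,2]-zt)<.008];print(len(k),cv2.minEnclosingCircle((k[:,:2]*1000).astype(np.float32)),k.mean(0))
for p in((205,225),(185,208),(170,178),(145,210),(215,235),(168,204)):print(p,A[p[1],p[0]])
```

```text
table [array([ 0.23090821, -0.05407169, -0.00587476]), array([ 0.17516641,  0.10549811, -0.00712956])]
A 0 grip 107 [0.7127 0.0963 0.1469] 0.147 rect [714.3  96.9] [18.  35.4] 83.4
A 0 box 428 [0.6753 0.1023 0.051 ] 0.054 rect [700.8  98.5] [ 56.9 114. ] 82.1
A 1 grip 124 [0.7215 0.0971 0.1477] 0.15 rect [717.5  98.4] [17.4 35.6] 83.3
A 1 box 348 [0.6867 0.0921 0.0439] 0.041 rect [700.8 100.9] [ 56.3 112.5] 82.3
B 0 grip 125 [0.4694 0.3412 0.1461] 0.147 rect [470. 343.] [20.3 36.1] 80.4
B 0 box 393 [0.4281 0.3482 0.0501] 0.053 rect [430.5 349.6] [57.5 59.4] 80.1
B 1 grip 85 [0.4775 0.3422 0.1476] 0.15 rect [473.4 345. ] [18.8 41.6] 79.6
B 1 box 335 [0.4444 0.3396 0.0445] 0.043 rect [451.8 345.3] [ 63.7 105.8] 71.8
C 0 grip 125 [ 0.5132 -0.3803  0.1469] 0.148 rect [ 513.5 -380.7] [35.2 19. ] 12.1
C 0 box 373 [ 0.4736 -0.3906  0.05  ] 0.053 rect [ 475.4 -394.4] [59.3 59.8] 16.1
C 1 grip 100 [ 0.5214 -0.3784  0.1483] 0.151 rect [ 517.3 -379.8] [40.3 18. ] 19.7
C 1 box 320 [ 0.4941 -0.3929  0.0423] 0.041 rect [ 475.9 -390.9] [68.8 56.3] 16.5
bucket [ 0.56016975 -0.17138947] 0.14956971124759466
ear 590 [ 0.5351407  -0.04153347  0.19585907] 0.22384349058222291 100.90967087783189
ear 622 [ 0.59022746 -0.2997358   0.19674791] 0.22391266648279542 -76.81932145299348
pile top z [0.63969421 0.40144746 0.07110596]
4693 ((642.3584594726562, 413.1122131347656), 110.83438873291016) [0.64245149 0.40636393 0.06866227]
(205, 225) [0.50714583 0.21259529 0.0168146 ]
(185, 208) [0.55053707 0.26659162 0.03405757]
(170, 178) [0.62698132 0.30535944 0.06299315]
(145, 210) [0.54612281 0.38255146 0.01369869]
(215, 235) [ 0.48232448  0.18696642 -0.00301298]
(168, 204) [0.56137689 0.31498392 0.0303218 ]
```

Run:
```python
from h import *
T=np.load("top0.npz")
a=cv2.resize(T["f"][100:285,80:270],None,fx=3,fy=3,interpolation=cv2.INTER_CUBIC)
cv2.imwrite("pics/crop0.png",a[:,:,::-1])
```

```text
(no output)
```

View pics/crop0.png

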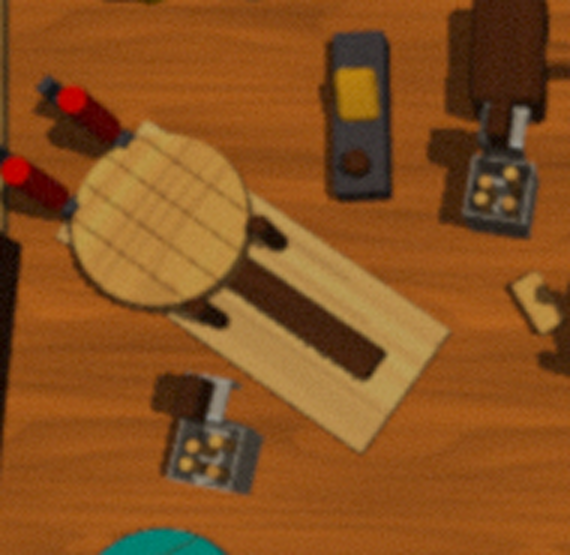

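Crop shows the bar (crop 235,255 → 375,365) between pegs, two heads high (top z ≈0.07), bar lying along the board. Bucket yaw ≈12°, centre ≈(0.5615,-0.171). Plan: caddy B → stave at 192°, A → 59°, C → −35°.

```bash
cat > g.py <<'E'
import sys
from h import *
def pose():
    s=read_state();M=R.from_rotvec(s["orientation"]).as_matrix()
    return s,np.array(s["tool_pos"]),M
if __name__=="__main__":
    s,p,M=pose();psi=np.degrees(np.arctan2(M[1,0],M[0,0]))
    print("t%.1f"%s["t"],"tcp",p.round(4),"psi %.1f"%psi,"tilt",M[:2,2].round(3),"q6 %.0f"%np.degrees(s["q"][5]),"open %.4f F"%s["opening"],np.round(s["force"],1),s["gripper_force"])
    a=list(map(float,sys.argv[1:]))
    for i in range(0,len(a),4):
        x,y,z,ps=a[i:i+4]
        c,sn=np.cos(np.radians(ps)),np.sin(np.radians(ps))
        T=np.array([[c,sn,0],[sn,-c,0],[0,0,-1]]).T
        rv=R.from_matrix(M.T@T).as_rotvec(degrees=True)/6
        print("turn",rv.round(2),"shift after turn",(T.T@(np.array([x,y,z])-p)/.025).round(2));p=np.array([x,y,z]);M=T
E
python3 g.py .471 .3435 .22 170 .471 .3435 .126 170
```

```text
t0.1 tcp [0.2305 0.5534 0.2287] psi 157.4 tilt [-0.001 -0.002] q6 -5 open 0.0930 F [ 0.3  0.4 -1.1] 0.0
turn [-0.02 -0.   -2.1 ] shift after turn [-10.93  -6.6    0.35]
turn [0. 0. 0.] shift after turn [0.   0.   3.76]
```

Request:
move_arm(
  plan=[
    [0,0,-0.7,0,0,0,70],
    [0,0,-0.7,0,0,0,70],
    [0,0,-0.7,0,0,0,70],
    [0,0,0,-1,-0.6,0.03,70],
    [0,0,0,-1,-0.6,0.03,70],
    [0,0,0,-1,-0.6,0.03,70],
    [0,0,0,-1,-0.6,0.03,70],
    [0,0,0,-1,-0.6,0.03,70],
    [0,0,0,-1,-0.6,0.03,70],
    [0,0,0,-1,-0.6,0.03,70],
  ],
)

```text
t: 1.1
tool_pos: [0.3854, 0.419, 0.2238]
orientation: [-0.274, -3.129, 0.001]
force: [-0.0, 0.3, -0.5]
opening: 0.0696
gripper_force: 0.0
```

Request:
move_arm(
  plan=[
    [0,0,0,-1,-0.6,0,60],
    [0,0,0,-1,-0.6,0,60],
    [0,0,0,-1,-0.6,0,60],
    [0,0,0,-0.9,-0.6,0,60],
    [0,0,0,0,0,0,60],
    [0,0,0,0,0,0,60],
    [0,0,0,0,0,0,60],
    [0,0,0,0,0,0,60],
    [0,0,0,0,0,0,60],
    [0,0,0,0,0,0,60],
  ],
)

```text
t: 2.1
tool_pos: [0.4699, 0.3445, 0.2244]
orientation: [-0.273, -3.13, -0.0]
force: [-0.4, -0.6, 0.1]
opening: 0.0599
gripper_force: 0.0
```

```bash
python3 g.py .471 .3435 .22 170 .471 .3435 .126 170
python3 - <<'E'
from h import *
c=read_camera("wrist");save(c,"w1");np.savez("w1.npz",f=c["frame"],W=cloud(c))
W=cloud(c).reshape(-1,3);k=W[(W[:,2]>.14)&(W[:,2]<.165)&(np.hypot(W[:,0]-.471,W[:,1]-.3435)<.06)]
print(len(k),k.mean(0) if len(k) else 0,np.median(k[:,2]),cv2.minAreaRect((k[:,:2]*1000).astype(np.float32)))
E
```

```text
t2.1 tcp [0.4699 0.3445 0.2244] psi 170.0 tilt [-0.  0.] q6 -49 open 0.0599 F [-0.4 -0.6  0.1] 0.0
turn [ 0.   -0.    0.01] shift after turn [-0.05 -0.03  0.18]
turn [0. 0. 0.] shift after turn [0.   0.   3.76]
1291 [0.46784184 0.34621118 0.1505377 ] 0.15089355491118586 ((469.41632080078125, 346.1313781738281), (17.598241806030273, 36.02193832397461), 79.88482666015625)
```

View pics/w1.png

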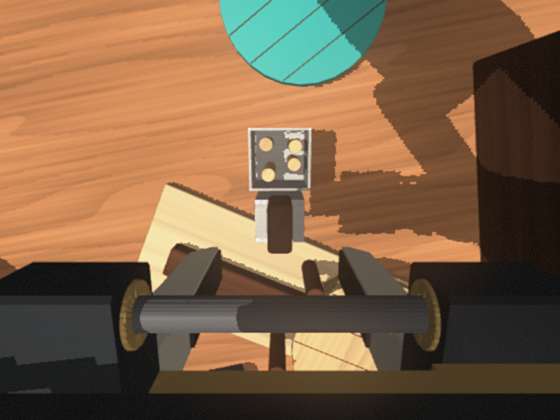

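Wrist view: caddy B grip at (280,222), centred between the fingers, box at (280,158). Descend and grasp.

Request:
move_arm(
  plan=[
    [0,0,0,0,0.06,0.8,60],
    [0,0,0,0,0,0.8,60],
    [0,0,0,0,0,0.8,60],
    [0,0,0,0,0,0.8,60],
    [0,0,0,0,0,0.7,60],
    [0,0,0,0,0,0,50],
    [0,0,0,0,0,0,5],
    [0,0,0,0,0,0,5],
    [0,0,0,0,0,0,5],
    [0,0,0,0,0,0,5],
  ],
  force=45,
)

```text
t: 3.15
tool_pos: [0.4712, 0.3458, 0.128]
orientation: [0.274, 3.128, 0.002]
force: [0.8, 0.3, -0.4]
opening: 0.0251
gripper_force: 0.0
```

Request:
move_arm(
  plan=[
    [0,0,0,0,0,0,5],
    [0,0,0,0,0,0,5],
    [0,0,0,0,0,0,5],
    [0,0,0,0,0,-0.4,5],
    [0,0,0,0,0,-0.6,5],
    [0,0,0,0,0,-0.8,5],
    [0,0,0,0,0,-0.8,5],
    [0,0,0,0,0,-0.8,5],
    [0,0,0,0,0,-0.8,5],
    [0,0,0,0,0,-0.8,5],
  ],
)

```text
t: 4.15
tool_pos: [0.4706, 0.3455, 0.254]
orientation: [0.274, 3.129, 0.001]
force: [0.6, -0.4, -2.5]
opening: 0.018
gripper_force: 45.0
```

```bash
python3 - <<'E'
from h import *
b=np.array([.5615,-.171]);y=12.1
for n,th in dict(A=59,B=192.1,C=-34.8).items():
    d=np.array([np.cos(np.radians(th)),np.sin(np.radians(th))]);print(n,(b+d*.133).round(4),(b+d*.12).round(4))
E
python3 g.py .4315 -.199 .30 12.1
```

```text
A [ 0.63  -0.057] [ 0.6233 -0.0681]
B [ 0.4315 -0.1989] [ 0.4442 -0.1962]
C [ 0.6707 -0.2469] [ 0.66   -0.2395]
t4.2 tcp [0.4706 0.3455 0.254 ] psi 170.0 tilt [0.001 0.   ] q6 -49 open 0.0180 F [ 0.6 -0.4 -2.5] 44.97552573680878
turn [ 1.000e-02 -1.000e-02  2.631e+01] shift after turn [-6.09 20.97 -1.84]
```

Request:
move_arm(
  plan=[
    [0,0,1,0,0,-0.8,5],
    [0,0,1,0,0,-0.8,5],
    [0,0,1,0,0,-0.8,5],
    [0,0,1,0,0,-0.8,5],
    [0,0,1,0,0,-0.8,5],
    [0,0,1,0,0,-0.8,5],
    [0,0,1,0,0,0,5],
    [0,0,1,0,0,0,5],
    [0,0,1,0,0,0,5],
    [0,0,1,0,0,0,5],
  ],
)

```text
t: 5.15
tool_pos: [0.4704, 0.3454, 0.3731]
orientation: [1.808, 2.569, 0.001]
force: [-0.5, -0.4, -2.9]
opening: 0.0176
gripper_force: 45.0
```

Request:
move_arm(
  plan=[
    [0,0,1,0,0,0,5],
    [0,0,1,0,0,0,5],
    [0,0,1,0,0,0,5],
    [0,0,1,0,0,0,5],
    [0,0,1,0,0,0,5],
    [0,0,1,0,0,0,5],
    [0,0,1,0,0,0,5],
    [0,0,1,0,0,0,5],
    [0,0,1,0,0,0,5],
    [0,0,1,0,0,0,5],
  ],
)

```text
t: 6.15
tool_pos: [0.4703, 0.3453, 0.373]
orientation: [-2.85, -1.321, -0.0]
force: [-0.0, -0.6, -2.8]
opening: 0.0173
gripper_force: 45.0
```

Request:
move_arm(
  plan=[
    [0,0,1,0,0,0,5],
    [0,0,1,0,0,0,5],
    [0,0,1,0,0,0,5],
    [0,0,1,0,0,0,5],
    [0,0,1,0,0,0,5],
    [0,0,1,0,0,0,5],
    [0,0,0.3,0,0,0,5],
    [0,0,0,-0.2,0.8,0,5],
    [0,0,0,-0.2,0.8,0,5],
    [0,0,0,-0.2,0.8,0,5],
  ],
)

```text
t: 7.15
tool_pos: [0.4681, 0.283, 0.3729]
orientation: [-3.124, -0.334, -0.0]
force: [0.5, -0.2, -2.1]
opening: 0.0176
gripper_force: 45.0
```

```bash
python3 g.py .4315 -.199 .37 12.1
```

```text
t7.2 tcp [0.4681 0.283  0.3729] psi 12.2 tilt [0. 0.] q6 104 open 0.0176 F [ 0.5 -0.2 -2.1] 44.97627675533295
turn [-0.   -0.    0.02] shift after turn [-5.47 18.54  0.11]
```

Request:
move_arm(
  plan=[
    [0,0,0,-0.3,1,0,5],
    [0,0,0,-0.3,1,0,5],
    [0,0,0,-0.3,1,0,5],
    [0,0,0,-0.3,1,0,5],
    [0,0,0,-0.3,1,0,5],
    [0,0,0,-0.3,1,0,5],
    [0,0,0,-0.3,1,0,5],
    [0,0,0,-0.3,1,0,5],
    [0,0,0,-0.3,1,0,5],
    [0,0,0,-0.3,1,0,5],
  ],
)

```text
t: 8.15
tool_pos: [0.4475, 0.0225, 0.373]
orientation: [3.124, 0.334, 0.001]
force: [0.5, 0.2, -1.7]
opening: 0.0179
gripper_force: 45.0
```

Request:
move_arm(
  plan=[
    [0,0,0,-0.3,1,0,5],
    [0,0,0,-0.3,1,0,5],
    [0,0,0,-0.3,1,0,5],
    [0,0,0,-0.3,1,0,5],
    [0,0,0,-0.3,1,0,5],
    [0,0,0,-0.3,1,0,5],
    [0,0,0,-0.3,1,0,5],
    [0,0,0,-0.2,0.8,0,5],
    [0,0,0,0,0.5,0,5],
    [0,0,0,0,0,0,5],
  ],
)

```text
t: 9.15
tool_pos: [0.4356, -0.1924, 0.3723]
orientation: [3.124, 0.331, -0.0]
force: [-0.5, 0.9, -3.1]
opening: 0.0178
gripper_force: 45.0
```

```bash
python3 g.py .4315 -.199 .30 12.1 .4315 -.199 .172 12.1
python3 - <<'E'
from h import *
c=read_camera("wrist");save(c,"w2");np.savez("w2.npz",f=c["frame"],W=cloud(c))
c=read_camera("scene");save(c,"s2")
E
```

```text
t9.2 tcp [ 0.4356 -0.1924  0.3723] psi 12.1 tilt [-0. -0.] q6 48 open 0.0178 F [-0.5  0.9 -3.1] 44.97485876083374
turn [ 0.  0. -0.] shift after turn [-0.22  0.22  2.89]
turn [0. 0. 0.] shift after turn [0.   0.   5.12]
```

View pics/w2.png

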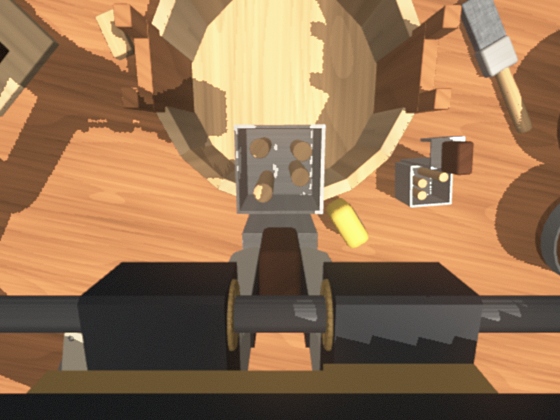

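Caddy held square; box at (280,170) inboard of the near rim, ears at (155,60)/(425,60). Refine the bucket pose from this closer view.

Run:
```python
from h import *
W=np.load("w2.npz")["W"].reshape(-1,3);W=W[np.isfinite(W[:,0])]
d=W[:,:2]-[.5615,-.171];r=np.hypot(*d.T)
k=(r<.16)&(r>.11)&(abs(W[:,2]-.150)<.005);q=W[k];print(len(q),np.median(q[:,2]))
a=np.degrees(np.arctan2(*(q[:,:2]-[.5615,-.171])[:,::-1].T))
for lo in range(-180,180,20):
    m=(a>=lo)&(a<lo+20)
    if m.sum()>30:
        rr=r[k][m];print(lo,m.sum(),np.percentile(rr,[3,97]).round(4),q[m][:,2].mean().round(4))
e=W[(r>.1)&(r<.17)&(W[:,2]>.21)&(W[:,2]<.23)]
for sg in(1,-1):
    u=e[(e[:,1]+.171)*sg>0];print(len(u),cv2.minAreaRect((u[:,:2]*1000).astype(np.float32)) if len(u)>5 else 0)
```

```text
4756 0.15104315365971355
-160 295 [0.1277 0.1412] 0.151
-140 585 [0.1267 0.141 ] 0.1508
-120 631 [0.1256 0.1399] 0.1508
-100 257 [0.124  0.1393] 0.1505
-80 217 [0.1238 0.1337] 0.1502
-60 483 [0.1229 0.1363] 0.1506
60 288 [0.1265 0.14  ] 0.1507
80 359 [0.1275 0.1404] 0.1506
100 174 [0.1279 0.1432] 0.1505
120 654 [0.1291 0.1432] 0.1511
140 600 [0.1294 0.1433] 0.151
160 213 [0.13   0.1436] 0.1511
1010 ((531.2144165039062, -39.807334899902344), (79.70266723632812, 14.64284610748291), 11.953828811645508)
1012 ((586.0082397460938, -299.4566345214844), (80.0295181274414, 14.831523895263672), 11.894972801208496)
```

```bash
python3 g.py .4276 -.1973 .30 11.9 .4276 -.1973 .172 11.9;  python3 - <<'E'
import numpy as np
b=np.array([.5587,-.1697])
for n,th in dict(A=58.8,B=191.9,C=-35.0).items():
    d=np.array([np.cos(np.radians(th)),np.sin(np.radians(th))]);print(n,(b+d*.133).round(4))
E
```

```text
t9.2 tcp [ 0.4357 -0.191   0.3722] psi 12.2 tilt [0. 0.] q6 48 open 0.0179 F [ 0.1 -0.1 -2.5] 44.97555434703827
turn [-0.   -0.    0.05] shift after turn [-0.37  0.18  2.89]
turn [0. 0. 0.] shift after turn [0.   0.   5.12]
A [ 0.6276 -0.0559]
B [ 0.4286 -0.1971]
C [ 0.6676 -0.246 ]
```

Request:
move_arm(
  plan=[
    [0,0,0,-0.3,0.2,0.5,5],
    [0,0,0,0,0,0.8,5],
    [0,0,0,0,0,0.8,5],
    [0,0,0,0,0,0.8,5],
    [0,0,0,0,0,0.8,5],
    [0,0,0,0,0,0.8,5],
    [0,0,0,0,0,0.8,5],
    [0,0,0,0,0,0.8,5],
    [0,0,0,0,0,0.6,5],
    [0,0,0,0,0,0.4,5],
  ],
)

```text
t: 10.25
tool_pos: [0.4292, -0.197, 0.1933]
orientation: [-3.123, -0.335, 0.001]
force: [0.4, 0.2, -3.2]
opening: 0.018
gripper_force: 45.0
```

```bash
python3 g.py .4276 -.1973 .172 11.9
```

```text
t10.2 tcp [ 0.4292 -0.197   0.1933] psi 12.2 tilt [-0.001  0.001] q6 47 open 0.0180 F [ 0.4  0.2 -3.2] 44.97531294822693
turn [-0.01  0.01  0.06] shift after turn [-0.06  0.    0.85]
```

Request:
move_arm(
  plan=[
    [0,0,0,-0.05,0,0.2,5],
    [0,0,0,0,0,0.2,5],
    [0,0,0,0,0,0.15,5],
    [0,0,0,0,0,0.15,5],
    [0,0,0,0,0,0.1,5],
    [0,0,0,0,0,0,5],
    [0,0,0,0,0,0,5],
    [0,0,0,0,0,0,5],
    [0,0,0,0,0,0,5],
    [0,0,0,0,0,0,5],
  ],
)

```text
t: 11.25
tool_pos: [0.4282, -0.1983, 0.1745]
orientation: [3.124, 0.333, 0.0]
force: [-0.7, -0.8, -1.9]
opening: 0.0181
gripper_force: 45.0
```

```bash
python3 g.py .4276 -.1973 .172 11.9
```

```text
t11.2 tcp [ 0.4282 -0.1983  0.1745] psi 12.2 tilt [ 0. -0.] q6 47 open 0.0181 F [-0.7 -0.8 -1.9] 44.9754935503006
turn [ 0.   -0.    0.05] shift after turn [-0.02 -0.04  0.1 ]
```

Down a few more mm to contact, then release slowly.

Request:
move_arm(
  plan=[
    [0,0,0,0,0,0.08,5],
    [0,0,0,0,0,0.08,5],
    [0,0,0,0,0,0,5],
    [0,0,0,0,0,0,5],
    [0,0,0,0,0,0,22],
    [0,0,0,0,0,0,26],
    [0,0,0,0,0,0,32],
    [0,0,0,0,0,0,38],
    [0,0,0,0,0,0,40],
    [0,0,0,0,0,0,40],
  ],
)

```text
t: 12.25
tool_pos: [0.4281, -0.1982, 0.1703]
orientation: [-3.124, -0.333, 0.0]
force: [0.3, 0.5, 0.7]
opening: 0.0398
gripper_force: 0.0
```

Request:
move_arm(
  plan=[
    [0,0,0,0,0,-0.3,40],
    [0,0,0,0,0,-0.6,40],
    [0,0,0,0,0,-1,40],
    [0,0,0,0,0,-1,40],
    [0,0,0,0,0,-1,60],
    [0,0,0,0,0,-1,60],
    [0,0,0,0,0,-1,60],
    [0,0,0,0,0,0,60],
    [0,0,0,0,0,0,60],
    [0,0,0,0,0,0,60],
  ],
)

```text
t: 13.25
tool_pos: [0.4278, -0.1981, 0.3172]
orientation: [-3.123, -0.333, 0.001]
force: [-0.7, -0.3, -0.2]
opening: 0.0597
gripper_force: 0.0
```

```bash
cat > look.py <<'E'
from h import *
import sys
# report caddy grips (z .13-.16 on the bench, .18-.2 hung) from the top view
c=read_camera("top");W=cloud(c);Z=np.nan_to_num(W[...,2])
F=c["frame"].astype(int)
dark=(F.sum(2)<190)
for nm,lo,hi in(("bench",.137,.16),("hung",.18,.21)):
    m=((Z>lo)&(Z<hi)).astype(np.uint8);n,l,st,_=cv2.connectedComponentsWithStats(m)
    for i in range(1,n):
        if 50<st[i,4]<260:
            k=W[l==i];r=cv2.minAreaRect((k[:,:2]*1000).astype(np.float32));print(nm,st[i,:2],st[i,4],k.mean(0).round(3),np.round(r[0],1),np.round(r[1],1),round(r[2],1))
save(c,sys.argv[1])
E
python3 look.py t3; python3 g.py .7155 .0975 .22 -7.5
python3 - <<'E'
from h import *
c=read_camera("wrist");W=cloud(c);save(c,"w3")
k=W[(W[...,2]>.18)&(W[...,2]<.205)&(np.hypot(W[...,0]-.43,W[...,1]+.198)<.06)]
print(len(k),k[:,2].max(),cv2.minAreaRect((k[:,:2]*1000).astype(np.float32)))
k=W[(W[...,2]>.095)&(W[...,2]<.12)&(np.hypot(W[...,0]-.475,W[...,1]+.188)<.05)];print(len(k),k[:,2].mean())
E
```

```text
bench [241 132] 104 [0.713 0.096 0.147] [714.3  96.8] [18.6 36.1] 85.4
bench [ 83 153] 54 [0.649 0.489 0.15 ] [650.2 491.2] [13.6 25.2] 57.6
hung [294 195] 94 [ 0.537 -0.041  0.185] [535.8 -41.5] [47.3 14.1] 11.8
t13.3 tcp [ 0.4277 -0.198   0.3168] psi 12.2 tilt [-0.002  0.001] q6 47 open 0.0600 F [-0.4  0.1  0.9] 0.0
turn [-0.01  0.01  3.28] shift after turn [  9.87 -13.22   3.87]
934 0.1985136971263214 ((429.3162536621094, -196.04112243652344), (35.53922653198242, 17.805452346801758), 12.376043319702148)
1104 0.11030688876933831
```

View pics/w3.png

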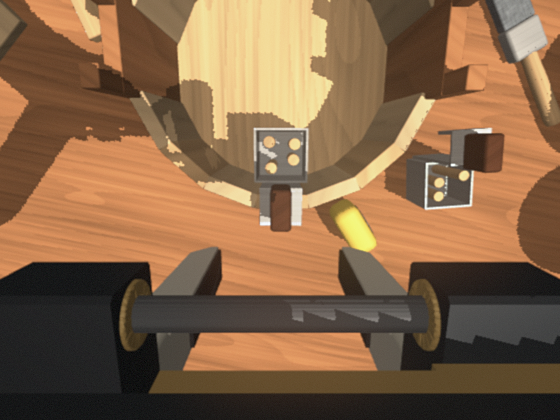

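Caddy B hangs level over the near rim (grip (281,208), box (281,155)). Next caddy C, visible at (470,160).

```bash
python3 g.py .515 -.3805 .225 16.2
```

```text
t13.3 tcp [ 0.4277 -0.198   0.3167] psi 12.2 tilt [-0.002  0.001] q6 47 open 0.0601 F [ 1.1 -0.1 -0.1] 0.0
turn [-0.01  0.01 -0.67] shift after turn [1.32 7.99 3.67]
```

Request:
move_arm(
  plan=[
    [0,0,-0.7,0,0,0,60],
    [0,0,0,0.15,0.9,0,60],
    [0,0,0,0.15,0.9,0,60],
    [0,0,0,0.15,0.9,0.4,60],
    [0,0,0,0.15,0.9,0.4,60],
    [0,0,0,0.15,0.9,0.6,60],
    [0,0,0,0.15,0.9,0.6,60],
    [0,0,0,0.15,0.9,0.8,60],
    [0,0,0,0.15,0.9,0.8,60],
    [0,0,0,0.1,0.8,0.1,60],
  ],
)

```text
t: 14.35
tool_pos: [0.5144, -0.3805, 0.2203]
orientation: [-3.104, -0.446, 0.007]
force: [-0.4, 0.8, 0.2]
opening: 0.06
gripper_force: 0.0
```

```bash
cat > wl.py <<'E'
import sys
from g import *
x,y,lo,hi=map(float,sys.argv[1:5])
c=read_camera("wrist");W=cloud(c)
if len(sys.argv)>5: save(c,sys.argv[5])
k=W[(W[...,2]>lo)&(W[...,2]<hi)&(np.hypot(W[...,0]-x,W[...,1]-y)<.07)]
r=cv2.minAreaRect((k[:,:2]*1000).astype(np.float32));print("grip",len(k),np.median(k[:,2]).round(4),np.round(r[0],1),np.round(r[1],1),round(r[2],1))
s,p,M=pose();print("tcp",p.round(4),"psi %.1f"%np.degrees(np.arctan2(M[1,0],M[0,0])),"grip-tcp in tool units",(M.T@(np.r_[np.array(r[0])/1e3,p[2]]-p)/.025).round(2))
E
python3 wl.py .515 -.3805 .137 .165
```

```text
grip 1362 0.1509 [ 514.9 -379.4] [35.5 18. ] 16.3
tcp [ 0.5149 -0.3829  0.2209] psi 16.3 grip-tcp in tool units [ 0.04 -0.14  0.  ]
```

Request:
move_arm(
  plan=[
    [0,0,0,0.04,-0.1,0.8,60],
    [0,0,0,0,0,0.8,60],
    [0,0,0,0,0,0.8,60],
    [0,0,0,0,0,0.8,60],
    [0,0,0,0,0,0.5,60],
    [0,0,0,0,0,0,40],
    [0,0,0,0,0,0,5],
    [0,0,0,0,0,0,5],
    [0,0,0,0,0,0,5],
    [0,0,0,0,0,0,5],
  ],
)

```text
t: 15.4
tool_pos: [0.5164, -0.3787, 0.1339]
orientation: [3.108, 0.447, 0.002]
force: [0.6, -0.2, 0.1]
opening: 0.0248
gripper_force: 0.0
```

Request:
move_arm(
  plan=[
    [0,0,0,0,0,0,5],
    [0,0,0,0,0,0,5],
    [0,0,0,0,0,0,5],
    [0,0,0,0,0,-0.4,5],
    [0,0,0,0,0,-0.6,5],
    [0,0,0,0,0,-0.8,5],
    [0,0,0,0,0,-0.8,5],
    [0,0,0,0,0,-0.8,5],
    [0,0,1,0,0,-0.8,5],
    [0,0,1,0,0,-0.8,5],
  ],
)

```text
t: 16.4
tool_pos: [0.5159, -0.3782, 0.2599]
orientation: [3.139, 0.114, 0.001]
force: [0.3, 0.1, -1.5]
opening: 0.0175
gripper_force: 44.9
```

Request:
move_arm(
  plan=[
    [0,0,1,0,0,-1,5],
    [0,0,1,0,0,-1,5],
    [0,0,1,0,0,-1,5],
    [0,0,1,0,0,-1,5],
    [0,0,1,0,0,-0.9,5],
    [0,0,1,0,0,0,5],
    [0,0,0.5,0,0,0,5],
    [0,0,0,0,0,0,5],
    [0,0,0,0,0,0,5],
    [0,0,0,0,0,0,5],
  ],
)

```text
t: 17.4
tool_pos: [0.5159, -0.3782, 0.3805]
orientation: [-3.0, 0.933, 0.0]
force: [1.0, -0.6, -2.1]
opening: 0.0175
gripper_force: 45.0
```

```bash
python3 g.py .6676 -.246 .375 -35 .6676 -.246 .173 -35
```

```text
t17.4 tcp [ 0.5159 -0.3782  0.3805] psi -34.5 tilt [-0.  0.] q6 84 open 0.0175 F [ 1.  -0.6 -2.1] 44.95266258716583
turn [0.   0.   0.08] shift after turn [ 1.94 -7.81  0.22]
turn [0. 0. 0.] shift after turn [0.   0.   8.08]
```

Request:
move_arm(
  plan=[
    [0,0,0.08,0.2,-0.8,0,5],
    [0,0,0,0.2,-0.8,0,5],
    [0,0,0,0.2,-0.8,0,5],
    [0,0,0,0.2,-0.8,0,5],
    [0,0,0,0.2,-0.8,0,5],
    [0,0,0,0.2,-0.8,0,5],
    [0,0,0,0.2,-0.8,0,5],
    [0,0,0,0.2,-0.8,0,5],
    [0,0,0,0.2,-0.8,0,5],
    [0,0,0,0.2,-0.6,0,5],
  ],
)

```text
t: 18.4
tool_pos: [0.6702, -0.2458, 0.3802]
orientation: [-2.996, 0.945, 0.0]
force: [-0.1, -0.3, -1.6]
opening: 0.0177
gripper_force: 45.0
```

Request:
move_arm(
  plan=[
    [0,0,0,0,0,0,5],
    [0,0,0,0,0,0.5,5],
    [0,0,0,0,0,0.8,5],
    [0,0,0,0,0,0.8,5],
    [0,0,0,0,0,0.6,5],
    [0,0,0,0,0,0.3,5],
    [0,0,0,0,0,0,5],
    [0,0,0,0,0,0,5],
    [0,0,0,0,0,0,5],
    [0,0,0,0,0,0,5],
  ],
)

```text
t: 19.4
tool_pos: [0.6693, -0.2476, 0.3068]
orientation: [2.995, -0.947, 0.003]
force: [-0.7, -0.4, -3.3]
opening: 0.0176
gripper_force: 45.0
```

```bash
python3 g.py .6689 -.2468 .179 -35.1;python3 wl.py .6689 -.2468 .137 .165 w4
```

```text
t19.4 tcp [ 0.6693 -0.2476  0.3068] psi -35.1 tilt [ 0.002 -0.001] q6 101 open 0.0176 F [-0.7 -0.4 -3.3] 44.95278060436249
turn [-0.   -0.02 -0.  ] shift after turn [-0.03 -0.02  5.11]
grip 2015 0.1511 [ 663.  -241.6] [135.6  29.2] 56.9
tcp [ 0.6692 -0.2475  0.3065] psi -35.1 grip-tcp in tool units [-0.34 -0.05 -0.  ]
```

View pics/w4.png

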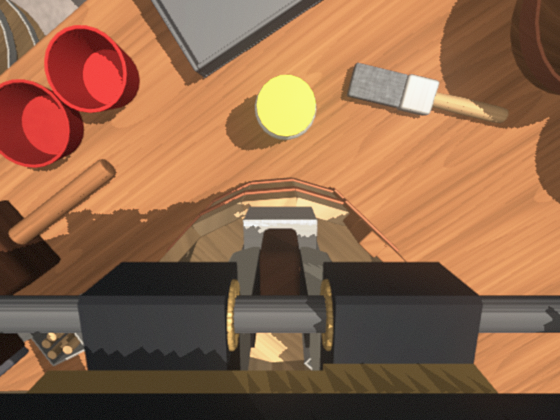

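Lip (280,218) is just outside the far rim band (280,190 is hoop/outside edge). Lower slowly.

Request:
move_arm(
  plan=[
    [0,0,0,0,0,0.6,5],
    [0,0,0,0,0,0.7,5],
    [0,0,0,0,0,0.7,5],
    [0,0,0,0,0,0.7,5],
    [0,0,0,0,0,0.7,5],
    [0,0,0,0,0,0.7,5],
    [0,0,0,0,0,0.4,5],
    [0,0,0,0,0,0.2,5],
    [0,0,0,0,0,0.2,5],
    [0,0,0,0,0,0,5],
  ],
)

```text
t: 20.45
tool_pos: [0.6689, -0.2474, 0.1827]
orientation: [-2.995, 0.947, 0.0]
force: [-0.4, 0.2, -1.9]
opening: 0.0177
gripper_force: 45.0
```

Request:
move_arm(
  plan=[
    [0,0,0,0,0,0.1,5],
    [0,0,0,0,0,0.05,5],
    [0,0,0,0,0,0,5],
    [0,0,0,0,0,0,5],
    [0,0,0,0,0,0,5],
    [0,0,0,0,0,0,5],
    [0,0,0,0,0,0,5],
    [0,0,0,0,0,0,5],
    [0,0,0,0,0,0,5],
    [0,0,0,0,0,0,5],
  ],
)

```text
t: 21.45
tool_pos: [0.6689, -0.2474, 0.1791]
orientation: [2.995, -0.947, -0.0]
force: [-0.2, 0.3, -2.4]
opening: 0.0177
gripper_force: 45.0
```

```bash
python3 g.py .6689 -.2468 .179 -35.1
```

```text
t21.4 tcp [ 0.6689 -0.2474  0.1791] psi -35.1 tilt [-0. -0.] q6 101 open 0.0177 F [-0.2  0.3 -2.4] 44.95263755321503
turn [ 0.  0. -0.] shift after turn [-0.01 -0.02  0.01]
```

Request:
move_arm(
  plan=[
    [0,0,0,0,0,0.06,5],
    [0,0,0,0,0,0.04,5],
    [0,0,0,0,0,0,5],
    [0,0,0,0,0,0,5],
    [0,0,0,0,0,0,22],
    [0,0,0,0,0,0,26],
    [0,0,0,0,0,0,32],
    [0,0,0,0,0,0,38],
    [0,0,0,0,0,0,40],
    [0,0,0,0,0,0,40],
  ],
)

```text
t: 22.45
tool_pos: [0.6689, -0.2474, 0.1765]
orientation: [-2.995, 0.947, 0.0]
force: [-0.3, 0.1, 0.5]
opening: 0.0401
gripper_force: 0.0
```

Request:
move_arm(
  plan=[
    [0,0,0,0,0,-0.3,40],
    [0,0,0,0,0,-0.6,40],
    [0,0,0,0,0,-1,40],
    [0,0,0,0,0,-1,40],
    [0,0,0,0,0,-1,60],
    [0,0,0,0,0,-1,60],
    [0,0,0,0,0,-0.6,60],
    [0,0,0,0,0,0,60],
    [0,0,0,0,0,0,60],
    [0,0,0,0,0,0,60],
  ],
)

```text
t: 23.45
tool_pos: [0.6683, -0.2471, 0.312]
orientation: [-2.995, 0.947, 0.005]
force: [0.7, 0.1, -1.2]
opening: 0.0597
gripper_force: 0.0
```

```bash
python3 wl.py .668 -.246 .18 .205; python3 look.py t5; python3 g.py .7155 .0975 .225 -7
```

```text
grip 1150 0.196 [ 648.8 -269. ] [79.  36.1] 56.7
tcp [ 0.6683 -0.2471  0.3119] psi -35.1 grip-tcp in tool units [-0.13  1.16  0.  ]
bench [101 131] 53 [0.712 0.448 0.15 ] [712.9 449.4] [13.8 25.3] 51.8
bench [241 132] 102 [0.713 0.096 0.148] [713.7  97. ] [18.  35.4] 84.1
bench [299 223] 132 [ 0.475 -0.069  0.148] [475.8 -68.8] [57.  16.3] 41.4
hung [380 148] 73 [ 0.669 -0.249  0.193] [ 669.6 -249.1] [17.4 25.1] 57.2
hung [294 195] 89 [ 0.538 -0.041  0.185] [535.6 -41.5] [47.4 14. ] 11.9
t23.6 tcp [ 0.6683 -0.2471  0.312 ] psi -35.1 tilt [-0.003  0.001] q6 101 open 0.0601 F [-0.2 -0.5  0.1] 0.0
turn [-0.    0.03 -4.68] shift after turn [  0.19 -13.91   3.48]
```

Request:
move_arm(
  plan=[
    [0,0,-1,0,0,0,60],
    [0,0,-1,0,0,0,60],
    [0,0,-1,0,0,0,60],
    [0,0,-1,0,0,0,60],
    [0,0,-0.7,0,0,0,60],
    [0,0,0,0,-1,0,60],
    [0,0,0,0,-1,0,60],
    [0,0,0,0,-1,0,60],
    [0,0,0,0,-1,0,60],
    [0,0,0,0.1,-1,0,60],
  ],
)

```text
t: 24.55
tool_pos: [0.686, -0.1225, 0.313]
orientation: [-3.136, 0.189, 0.003]
force: [1.0, 0.5, -0.1]
opening: 0.0596
gripper_force: 0.0
```

Request:
move_arm(
  plan=[
    [0,0,0,0.1,-1,0,60],
    [0,0,0,0,-1,0,60],
    [0,0,0,0,-1,0,60],
    [0,0,0,0,-1,0.5,60],
    [0,0,0,0,-1,0.6,60],
    [0,0,0,0,-1,0.8,60],
    [0,0,0,0,-1,0.8,60],
    [0,0,0,0,-1,0.5,60],
    [0,0,0,0,-0.9,0.2,60],
    [0,0,0,0,0,0,60],
  ],
)

```text
t: 25.55
tool_pos: [0.7142, 0.1002, 0.2259]
orientation: [-3.136, 0.184, 0.007]
force: [0.7, 0.2, 1.0]
opening: 0.0602
gripper_force: 0.0
```

```bash
python3 wl.py .7155 .0975 .137 .165 w5
```

```text
grip 1309 0.151 [715.3 100. ] [18.  36.2] 82.6
tcp [0.7147 0.0984 0.2271] psi -6.8 grip-tcp in tool units [ 0.02 -0.06 -0.  ]
```

Request:
move_arm(
  plan=[
    [0,0,0.1,0,-0.03,0.8,60],
    [0,0,0,0,0,0.8,60],
    [0,0,0,0,0,0.8,60],
    [0,0,0,0,0,0.8,60],
    [0,0,0,0,0,0.6,60],
    [0,0,0,0,0,0,40],
    [0,0,0,0,0,0,5],
    [0,0,0,0,0,0,5],
    [0,0,0,0,0,0,5],
    [0,0,0,0,0,0,5],
  ],
)

```text
t: 26.6
tool_pos: [0.7163, 0.0978, 0.1354]
orientation: [-3.135, 0.205, -0.003]
force: [-0.1, -0.2, -0.4]
opening: 0.0245
gripper_force: 0.0
```

Request:
move_arm(
  plan=[
    [0,0,0,0,0,0,5],
    [0,0,0,0,0,0,5],
    [0,0,0,0,0,0,5],
    [0,0,0,0,0,0,5],
    [0,0,0,0,0,0,5],
    [0,0,0,0,0,-0.4,5],
    [0,0,0,0,0,-0.6,5],
    [0,0,0,0,0,-0.8,5],
    [0,0,0,0,0,-0.8,5],
    [0,0,0,0,0,-0.8,5],
  ],
)

```text
t: 27.6
tool_pos: [0.7155, 0.0977, 0.2205]
orientation: [3.135, -0.206, -0.0]
force: [0.9, 0.7, -3.5]
opening: 0.0179
gripper_force: 45.0
```

Request:
move_arm(
  plan=[
    [0,0,-1,0,0,-0.9,5],
    [0,0,-1,0,0,-0.9,5],
    [0,0,-1,0,0,-0.9,5],
    [0,0,-1,0,0,-0.9,5],
    [0,0,-1,0,0,-0.9,5],
    [0,0,-1,0,0,-0.9,5],
    [0,0,-1,0,0,-0.9,5],
    [0,0,-1,0,0,0,5],
    [0,0,-1,0,0,0,5],
    [0,0,-1,0,0,0,5],
  ],
)

```text
t: 28.6
tool_pos: [0.7155, 0.0976, 0.3776]
orientation: [2.815, 1.395, 0.0]
force: [-0.1, -0.2, -3.1]
opening: 0.0177
gripper_force: 45.0
```

```bash
python3 g.py .628 -.0552 .38 58.8
```

```text
t28.6 tcp [0.7155 0.0976 0.3776] psi 52.7 tilt [0. 0.] q6 41 open 0.0177 F [-0.1 -0.2 -3.1] 44.99882161617279
turn [ 0.   -0.   -1.01] shift after turn [-7.04  0.17 -0.1 ]
```

Request:
move_arm(
  plan=[
    [0,0,-1,0,0,0,5],
    [0,0,0,-0.8,0,0,5],
    [0,0,0,-0.8,0,0,5],
    [0,0,0,-0.8,0,0,5],
    [0,0,0,-0.8,0,0,5],
    [0,0,0,-0.8,0,0,5],
    [0,0,0,-0.8,0,0,5],
    [0,0,0,-0.8,0.1,0,5],
    [0,0,0,-0.8,0.1,0,5],
    [0,0,0,-0.6,0,0,5],
  ],
)

```text
t: 29.6
tool_pos: [0.6279, -0.0556, 0.3771]
orientation: [2.741, 1.534, -0.0]
force: [-0.1, -0.2, -2.8]
opening: 0.0178
gripper_force: 45.0
```

Request:
move_arm(
  plan=[
    [0,0,0,0,0,0,5],
    [0,0,0,0,0,0.5,5],
    [0,0,0,0,0,0.8,5],
    [0,0,0,0,0,0.8,5],
    [0,0,0,0,0,0.6,5],
    [0,0,0,0,0,0.3,5],
    [0,0,0,0,0,0,5],
    [0,0,0,0,0,0,5],
    [0,0,0,0,0,0,5],
    [0,0,0,0,0,0,5],
  ],
)

```text
t: 30.6
tool_pos: [0.6291, -0.0542, 0.3029]
orientation: [2.74, 1.534, 0.003]
force: [0.3, 0.0, -2.2]
opening: 0.0175
gripper_force: 45.0
```

```bash
python3 g.py .628 -.0552 .180 58.8
```

```text
t30.6 tcp [ 0.6291 -0.0542  0.3029] psi 58.5 tilt [ 0.002 -0.   ] q6 22 open 0.0175 F [ 0.3  0.  -2.2] 44.9989253282547
turn [ 0.02 -0.01 -0.05] shift after turn [-0.06 -0.01  4.92]
```

Request:
move_arm(
  plan=[
    [0,0,0,0,0,0.6,5],
    [0,0,0,0,0,0.7,5],
    [0,0,0,0,0,0.7,5],
    [0,0,0,0,0,0.7,5],
    [0,0,0,0,0,0.7,5],
    [0,0,0,0,0,0.6,5],
    [0,0,0,0,0,0.4,5],
    [0,0,0,0,0,0.2,5],
    [0,0,0,0,0,0.1,5],
    [0,0,0,0,0,0,5],
  ],
)

```text
t: 31.6
tool_pos: [0.6286, -0.0541, 0.1841]
orientation: [2.741, 1.535, 0.0]
force: [-0.0, -1.2, -2.3]
opening: 0.0175
gripper_force: 51.1
```

Request:
move_arm(
  plan=[
    [0,0,0,0,0,0.1,5],
    [0,0,0,0,0,0.06,5],
    [0,0,0,0,0,0.04,5],
    [0,0,0,0,0,0,5],
    [0,0,0,0,0,0,5],
    [0,0,0,0,0,0,5],
    [0,0,0,0,0,0,5],
    [0,0,0,0,0,0,5],
    [0,0,0,0,0,0,5],
    [0,0,0,0,0,0,5],
  ],
)

```text
t: 32.6
tool_pos: [0.6285, -0.0541, 0.1791]
orientation: [2.741, 1.535, 0.0]
force: [-0.0, 0.7, -3.7]
opening: 0.0178
gripper_force: 51.1
```

```bash
python3 g.py .628 -.0552 .180 58.8
```

```text
t32.6 tcp [ 0.6285 -0.0541  0.1791] psi 58.5 tilt [ 0. -0.] q6 22 open 0.0178 F [-0.   0.7 -3.7] 51.08568600844592
turn [ 0.   -0.   -0.05] shift after turn [-0.05  0.   -0.03]
```

Request:
move_arm(
  plan=[
    [0,0,0,0,0,0.08,5],
    [0,0,0,0,0,0.06,5],
    [0,0,0,0,0,0,5],
    [0,0,0,0,0,0,5],
    [0,0,0,0,0,0,22],
    [0,0,0,0,0,0,26],
    [0,0,0,0,0,0,32],
    [0,0,0,0,0,0,38],
    [0,0,0,0,0,0,40],
    [0,0,0,0,0,0,40],
  ],
)

```text
t: 33.6
tool_pos: [0.6286, -0.0541, 0.1757]
orientation: [2.741, 1.535, 0.0]
force: [-0.8, -0.1, 0.2]
opening: 0.0398
gripper_force: 0.0
```

Request:
move_arm(
  plan=[
    [0,0,0,0,0,-0.3,40],
    [0,0,0,0,0,-0.6,40],
    [0,0,0,0,0,-1,40],
    [0,0,0,0,0,-1,40],
    [0,0,0,0,0,-1,60],
    [0,0,0,0,0,-1,60],
    [0,0,0,0,0,-0.8,60],
    [0,0,0,0,0,0,60],
    [0,0,0,0,0,0,60],
    [0,0,0,0,0,0,60],
  ],
)

```text
t: 34.6
tool_pos: [0.628, -0.054, 0.3167]
orientation: [-2.74, -1.534, 0.002]
force: [-1.3, 0.1, 0.5]
opening: 0.0602
gripper_force: 0.0
```

```bash
python3 wl.py .628 -.0552 .18 .205; python3 look.py t6
python3 - <<'E'
from h import *
# bar/board geometry from top & scene, initial views vs now
c=read_camera("scene");S=cloud(c).reshape(-1,3);c2=read_camera("top");T=cloud(c2).reshape(-1,3)
for n,W in(("top",T),("scene",S)):
    W=W[np.isfinite(W[:,0])]
    d0=np.array([.52,.23])
    # board top region free part
    k=W[(W[:,0]>.42)&(W[:,0]<.62)&(W[:,1]>.16)&(W[:,1]<.34)&(W[:,2]>.027)&(W[:,2]<.045)]
    print(n,"bar",len(k),np.median(k[:,2]),cv2.minAreaRect((k[:,:2]*1000).astype(np.float32)))
    k=W[(np.hypot(W[:,0]-.64,W[:,1]-.41)<.12)&(W[:,2]>.058)&(W[:,2]<.078)]
    print(n,"pile",len(k),np.median(k[:,2]),k.mean(0),cv2.minAreaRect((k[:,:2]*1000).astype(np.float32)))
E
```

```text
grip 1115 0.1959 [599.7 -41.6] [35.9 76.7] 58.5
tcp [ 0.6279 -0.054   0.3164] psi 58.5 grip-tcp in tool units [-0.17 -1.22  0.  ]
bench [313 148] 146 [ 0.671 -0.105  0.148] [ 668.3 -101.1] [20.8 76.3] 40.4
bench [ 81 155] 58 [0.648 0.49  0.15 ] [649.5 492.2] [15.5 24.8] 45.4
bench [297 176] 62 [ 0.599 -0.052  0.15 ] [597.3 -49.5] [16.  42.6] 59.1
hung [377 148] 115 [ 0.663 -0.245  0.193] [ 664.1 -245.6] [17.4 37.2] 57.1
hung [401 171] 156 [ 0.584 -0.3    0.188] [ 584.5 -302.1] [78.8 15.2] 12.3
hung [294 195] 51 [ 0.548 -0.039  0.186] [546.6 -39. ] [24.8 14.2] 10.2
hung [360 244] 131 [ 0.428 -0.198  0.193] [ 428.7 -198.6] [35.9 19.2] 11.5
top bar 685 0.03495676932763653 ((557.9439086914062, 278.3980407714844), (159.65713500976562, 36.92555618286133), 55.32326126098633)
top pile 2734 0.06677522244325401 [0.63744942 0.40500622 0.06677512] ((635.266845703125, 400.9808349609375), (172.747802734375, 158.82359313964844), 55.92570877075195)
scene bar 534 0.03768679886653167 ((560.7793579101562, 280.4072570800781), (159.01866149902344, 41.787391662597656), 56.36471176147461)
scene pile 2330 0.07022630921892362 [0.65073678 0.40717144 0.0697073 ] ((648.48583984375, 418.38690185546875), (209.9786376953125, 163.91015625), 56.901641845703125)
```

View pics/t6.png

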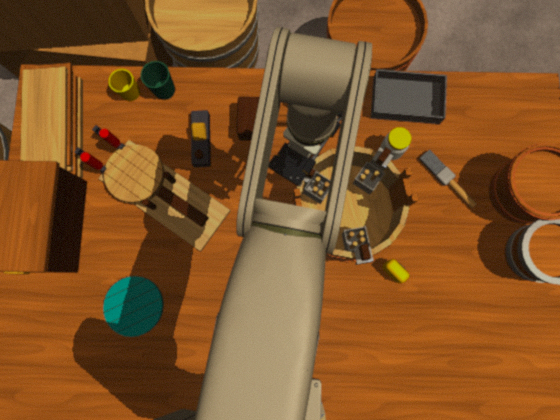

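All three caddies hang in the bucket (grips (313,190), (372,175), (357,245)). Now the bar: hover over its exposed part, tool x parallel to it.

```bash
python3 g.py .565 .29 .26 55.8
```

```text
t34.8 tcp [ 0.6281 -0.054   0.3168] psi 58.5 tilt [-0.002  0.   ] q6 22 open 0.0603 F [ 0.8 -0.1  0. ] 0.0
turn [-0.02  0.01  0.45] shift after turn [ 9.96 -9.82  2.27]
```

Request:
move_arm(
  plan=[
    [0,0,0.45,0,0,0,60],
    [0,0,0,1,-1,0,60],
    [0,0,0,1,-1,0,60],
    [0,0,0,1,-1,0,60],
    [0,0,0,1,-1,0,60],
    [0,0,0,1,-1,0,60],
    [0,0,0,1,-1,0.4,60],
    [0,0,0,1,-1,0.6,60],
    [0,0,0,1,-1,0.6,60],
    [0,0,0,1,-0.9,0.6,60],
  ],
)

```text
t: 35.8
tool_pos: [0.5702, 0.2585, 0.2621]
orientation: [-2.776, -1.47, 0.001]
force: [-0.2, 0.3, -0.9]
opening: 0.0603
gripper_force: 0.0
```

Request:
move_arm(
  plan=[
    [0,0,0,0.9,-0.9,0,60],
    [0,0,0,0,0,0,60],
    [0,0,0,0,0,0,60],
    [0,0,0,0,0,0,60],
    [0,0,0,0,0,0,60],
    [0,0,0,0,0,0,60],
    [0,0,0,0,0,0,60],
    [0,0,0,0,0,0,60],
    [0,0,0,0,0,0,60],
    [0,0,0,0,0,0,60],
  ],
)

```text
t: 36.8
tool_pos: [0.5651, 0.2883, 0.2631]
orientation: [2.777, 1.47, 0.0]
force: [0.1, 0.1, 0.0]
opening: 0.0601
gripper_force: 0.0
```

```bash
python3 g.py
python3 - <<'E'
from h import *
c=read_camera("wrist");save(c,"w7");W=cloud(c);np.savez("w7.npz",W=W,f=c["frame"])
P=W.reshape(-1,3);P=P[np.isfinite(P[:,0])]
a=np.radians(235.8);ux=np.array([np.cos(a),np.sin(a)]);uy=np.array([-ux[1],ux[0]])
L=np.c_[(P[:,:2]-[.637,.402])@ux,(P[:,:2]-[.637,.402])@uy,P[:,2]]
b=(L[:,2]>.031)&(L[:,2]<.043)&(abs(L[:,1])<.04)&(L[:,0]>.11)&(L[:,0]<.26)
k=P[b];print("bar",len(k),np.median(k[:,2]),cv2.minAreaRect((k[:,:2]*1000).astype(np.float32)),"end",np.percentile(L[b][:,0],99.5),"y",np.percentile(L[b][:,1],[1,99]))
for s in(1,-1):
    m=(L[:,2]>.084)&(L[:,2]<.096)&(abs(L[:,0]-.079)<.03)&(abs(L[:,1]-s*.045)<.025);print("peg",m.sum(),L[m].mean(0) if m.sum() else 0)
m=(L[:,2]>.01)&(L[:,2]<.02)&(L[:,0]>.1);print("board y",np.percentile(L[m][:,1],[1,99]),"end",np.percentile(L[m][:,0],99),np.median(L[m][:,2]))
E
```

```text
t36.8 tcp [0.5651 0.2883 0.2631] psi 55.8 tilt [0. 0.] q6 57 open 0.0601 F [0.1 0.1 0. ] 0.0
bar 2786 0.03806396667481055 ((545.1641235351562, 263.4841003417969), (112.24938201904297, 33.94618225097656), 56.89595031738281) end 0.22171430316077248 y [-0.01497489  0.01831895]
peg 290 [0.07531651 0.04300201 0.09090745]
peg 296 [ 0.07653017 -0.04601446  0.09091817]
board y [-0.33845714  0.28210687] end 0.2532284104260198 0.016613866792725696
```

View pics/w7.png

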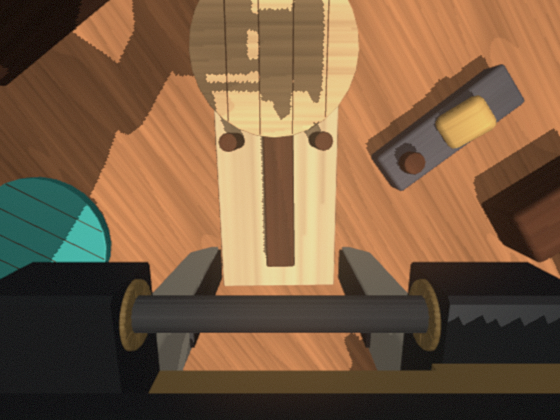

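Wrist view: bar (279,200) running between pegs (231,141),(321,140); pile above. Axis refined to 56.8°, grip point (0.575,0.309).

```bash
python3 g.py .5747 .3087 .05 56.8
```

```text
t36.9 tcp [0.565  0.2883 0.2631] psi 55.8 tilt [-0. -0.] q6 57 open 0.0599 F [-0.6 -0.1 -0.1] 0.0
turn [ 0.    0.   -0.17] shift after turn [ 0.89 -0.12  8.53]
```

Request:
move_arm(
  plan=[
    [0,0,-0.17,0,0,0,50],
    [0,0,0,0.9,-0.12,0.7,50],
    [0,0,0,0,0,1,50],
    [0,0,0,0,0,1,50],
    [0,0,0,0,0,1,50],
    [0,0,0,0,0,1,50],
    [0,0,0,0,0,1,50],
    [0,0,0,0,0,1,50],
    [0,0,0,0,0,1,50],
    [0,0,0,0,0,0.8,50],
  ],
)

```text
t: 37.85
tool_pos: [0.5742, 0.3086, 0.0489]
orientation: [-2.762, -1.496, 0.002]
force: [-0.2, -0.9, 0.7]
opening: 0.0502
gripper_force: 0.0
```

Request:
move_arm(
  plan=[
    [0,0,0,0,0,0,50],
    [0,0,0,0,0,0,50],
    [0,0,0,0,0,0,50],
    [0,0,0,0,0,0,50],
    [0,0,0,0,0,0,50],
    [0,0,0,0,0,0,50],
    [0,0,0,0,0,0,50],
    [0,0,0,0,0,0,50],
    [0,0,0,0,0,0,50],
    [0,0,0,0,0,0,50],
  ],
)

```text
t: 38.85
tool_pos: [0.5748, 0.3088, 0.0505]
orientation: [-2.763, -1.495, 0.0]
force: [-0.1, 0.3, 1.0]
opening: 0.0504
gripper_force: 0.0
```

```bash
python3 g.py .5747 .3087 .0285 56.8
```

```text
t38.9 tcp [0.5748 0.3088 0.0505] psi 56.8 tilt [-0. -0.] q6 57 open 0.0504 F [-0.1  0.3  1. ] 0.0
turn [-0.  0.  0.] shift after turn [-0.   -0.    0.88]
```

Request:
move_arm(
  plan=[
    [0,0,0,0,0,0.3,50],
    [0,0,0,0,0,0.3,50],
    [0,0,0,0,0,0.2,50],
    [0,0,0,0,0,0.08,50],
    [0,0,0,0,0,0,45],
    [0,0,0,0,0,0,15],
    [0,0,0,0,0,0,15],
    [0,0,0,0,0,0,15],
    [0,0,0,0,0,0,15],
    [0,0,0,0,0,0,15],
  ],
  force=55,
)

```text
t: 39.85
tool_pos: [0.5752, 0.3088, 0.029]
orientation: [2.763, 1.494, 0.001]
force: [2.3, -0.2, 0.3]
opening: 0.034
gripper_force: 55.0
```

```bash
python3 g.py .5747 .3087 .0285 56.8
```

```text
t39.9 tcp [0.5752 0.3088 0.029 ] psi 56.8 tilt [0.001 0.   ] q6 57 open 0.0340 F [ 2.3 -0.2  0.3] 55.00007092952728
turn [ 0.   -0.01  0.  ] shift after turn [-0.01 -0.01  0.02]
```

Request:
move_arm(
  plan=[
    [0,0,0,-0.3,0,0,15],
    [0,0,0,-0.6,0,0,15],
    [0,0,0,-0.9,0,0,15],
    [0,0,0,-1,0,0,15],
    [0,0,0,-1,0,0,15],
    [0,0,0,-1,0,0,15],
    [0,0,0,-1,0,0,15],
    [0,0,0,-1,0,0,15],
    [0,0,0,-0.6,0,0,15],
    [0,0,0,-0.2,0,0,15],
  ],
)

```text
t: 40.85
tool_pos: [0.4702, 0.149, 0.0289]
orientation: [-2.764, -1.493, -0.001]
force: [0.4, 0.5, -0.4]
opening: 0.0335
gripper_force: 55.0
```

```bash
python3 g.py
python3 - <<'E'
from h import *
o=np.array([.5145,.2166])+.228*np.array([.5476,.8368]);print("origin",o)
for n in("scene","wrist"):
    c=read_camera(n);save(c,n[0]+"8");P=cloud(c).reshape(-1,3);P=P[np.isfinite(P[:,0])]
    if n=="wrist":
        I=c["frame"]
    k=P[(np.hypot(*(P[:,:2]-o).T)<.13)&(P[:,2]>.04)&(P[:,2]<.056)]
    if len(k)>50:
        A=np.c_[k[:,:2]-k[:,:2].mean(0),np.ones(len(k))];co=np.linalg.lstsq(A,k[:,2],rcond=None)[0]
        print(n,len(k),np.median(k[:,2]),"slope",co[:2],cv2.minEnclosingCircle((k[:,:2]*1000).astype(np.float32)))
E
```

```text
t40.9 tcp [0.4702 0.149  0.0289] psi 56.8 tilt [0.001 0.   ] q6 45 open 0.0335 F [ 0.4  0.5 -0.4] 54.9831748008728
origin [0.6393528 0.4073904]
scene 2039 0.04833537219764507 slope [-0.00712847  0.00526884] ((646.4088134765625, 380.0627746582031), 111.10872650146484)
```

View pics/s8.png

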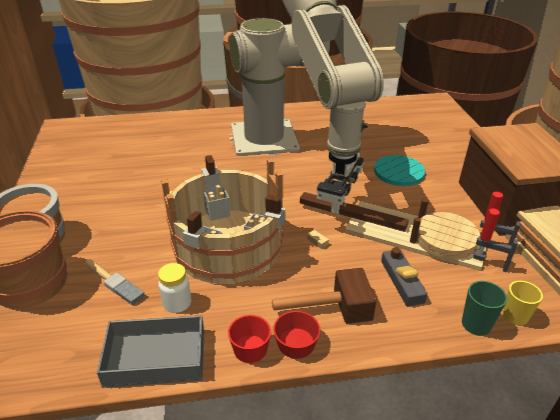

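Pile is down flat at (449,233), top z 0.048, behind the pegs; all three caddies hang. Lift the bar and carry it.

Request:
move_arm(
  plan=[
    [0,0,0,0,0,-0.3,15],
    [0,0,0,0,0,-0.6,15],
    [0,0,0,0,0,-0.9,15],
    [0,0,0,0,0,-1,15],
    [0,0,0,0,0,-1,15],
    [0,0,0,0,0,-1,15],
    [0,0,0,0,0,-1,15],
    [0,0,0,0,0,-1,15],
    [0,0,0,0,0,-1,15],
    [0,0,0,0,0,-1,15],
  ],
)

```text
t: 41.95
tool_pos: [0.4707, 0.1504, 0.2498]
orientation: [-2.762, -1.496, 0.001]
force: [0.3, 0.7, -1.9]
opening: 0.0334
gripper_force: 55.0
```

Request:
move_arm(
  plan=[
    [0,0,0,0,0,-1,15],
    [0,0,0,0,0,-1,15],
    [0,0,-1,0,0,-0.7,15],
    [0,0,-1,0,0,-0.4,15],
    [0,0,-1,0,0,0,15],
    [0,0,-1,0,0,0,15],
    [0,0,-1,0,0,0,15],
    [0,0,-1,0,0,0,15],
    [0,0,-1,0,0,0,15],
    [0,0,-0.5,0,0,0,15],
  ],
)

```text
t: 42.95
tool_pos: [0.4708, 0.1504, 0.3262]
orientation: [-1.975, -2.443, 0.001]
force: [0.9, -0.4, -1.3]
opening: 0.034
gripper_force: 55.0
```

```bash
python3 g.py .568 -.2137 .30 101.9
python3 - <<'E'
from h import *
s=read_state();p=np.array(s["tool_pos"]);M=R.from_rotvec(s["orientation"]).as_matrix()
for n in("top","scene"):
    c=read_camera(n);P=cloud(c).reshape(-1,3);P=P[np.isfinite(P[:,0])];L=(P-p)@M
    k=L[(abs(L[:,1])<.03)&(abs(L[:,0])<.25)&(abs(L[:,2])<.04)&(abs(L[:,0])>.03)]
    print(n,len(k),"x",np.percentile(k[:,0],[.5,99.5]).round(4),"y",np.percentile(k[:,1],[1,99]).round(3),"z slope",np.polyfit(k[:,0],k[:,2],1).round(4) if len(k)>20 else 0)
E
```

```text
t43.0 tcp [0.4708 0.1504 0.3262] psi 102.1 tilt [-0.001 -0.   ] q6 -0 open 0.0340 F [ 0.9 -0.4 -1.3] 54.98252034187317
turn [-0.01 -0.    0.03] shift after turn [-15.05   0.8    1.05]
top 1256 x [-0.1125  0.1371] y [-0.018  0.016] z slope [ 0.004  -0.0052]
scene 1245 x [-0.1113  0.1955] y [-0.014  0.021] z slope [-0.0004 -0.0041]
```

Request:
move_arm(
  plan=[
    [0,0,0.03,-0.9,0.1,0,15],
    [0,0,0,-1,0.1,0,15],
    [0,0,0,-1,0.1,0,15],
    [0,0,0,-1,0.1,0,15],
    [0,0,0,-1,0.1,0,15],
    [0,0,0,-1,0.1,0,15],
    [0,0,0,-1,0.1,0,15],
    [0,0,0,-1,0.1,0,15],
    [0,0,0,-1,0,0,15],
    [0,0,0,-1,0,0,15],
  ],
)

```text
t: 44.05
tool_pos: [0.5408, -0.0892, 0.3261]
orientation: [-1.986, -2.433, 0.0]
force: [0.3, -0.3, -2.2]
opening: 0.0337
gripper_force: 55.0
```

Request:
move_arm(
  plan=[
    [0,0,0,-1,0,0,15],
    [0,0,0,-1,0,0,15],
    [0,0,0,-1,0,0,15],
    [0,0,0,-1,0,0,15],
    [0,0,0,-0.7,0,0,15],
    [0,0,0,-0.4,0,0.3,15],
    [0,0,0,0,0,0.5,15],
    [0,0,0,0,0,0.3,15],
    [0,0,0,0,0,0,15],
    [0,0,0,0,0,0,15],
  ],
)

```text
t: 45.05
tool_pos: [0.566, -0.2124, 0.2983]
orientation: [-1.983, -2.436, 0.0]
force: [0.6, 0.4, -1.6]
opening: 0.0335
gripper_force: 55.0
```

```bash
python3 g.py .5675 -.2113 .25 101.9
python3 - <<'E'
from h import *
s=read_state();p=np.array(s["tool_pos"]);M=R.from_rotvec(s["orientation"]).as_matrix()
for n in("top","scene","wrist"):
    c=read_camera(n);P=cloud(c).reshape(-1,3);P=P[np.isfinite(P[:,0])]
    if n!="top":save(c,n[0]+"9")
    L=(P-p)@M
    k=L[(abs(L[:,1])<.03)&(abs(L[:,0])<.25)&(abs(L[:,2])<.03)&(abs(L[:,0])>.03)]
    if len(k)>20:print(n,len(k),"x",np.percentile(k[:,0],[.5,99.5]).round(4),"y",np.percentile(k[:,1],[1,99]).round(3),"z",np.polyfit(k[:,0],k[:,2],1).round(4))
E
```

```text
t45.0 tcp [ 0.566  -0.2124  0.2983] psi 101.7 tilt [-0.001  0.001] q6 -37 open 0.0335 F [ 0.6  0.4 -1.6] 54.982765316963196
turn [-0.01 -0.01 -0.03] shift after turn [0.03 0.07 1.93]
top 1196 x [-0.1114  0.1964] y [-0.019  0.016] z [ 0.002  -0.0054]
scene 1592 x [-0.1105  0.1959] y [-0.016  0.021] z [ 0.003 -0.005]
wrist 19896 x [-0.0467  0.1158] y [-0.016  0.017] z [ 0.0021 -0.0101]
```

View pics/s9.png

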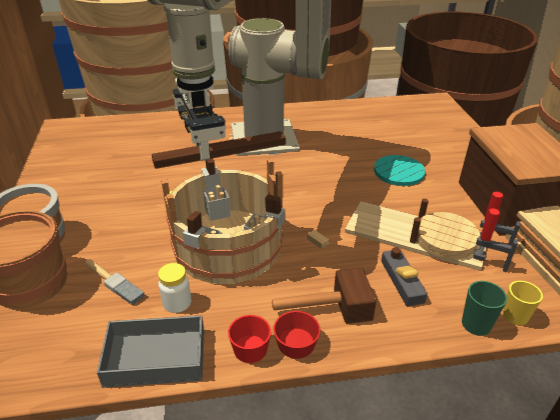

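Bar level above both ears (line (155,160)–(285,135)). Lower.

Request:
move_arm(
  plan=[
    [0,0,-0.03,0.03,0.06,0.4,15],
    [0,0,0,0,0,0.6,15],
    [0,0,0,0,0,0.6,15],
    [0,0,0,0,0,0.6,15],
    [0,0,0,0,0,0.4,15],
    [0,0,0,0,0,0.4,15],
    [0,0,0,0,0,0.4,15],
    [0,0,0,0,0,0,15],
    [0,0,0,0,0,0,15],
    [0,0,0,0,0,0,15],
  ],
)

```text
t: 46.2
tool_pos: [0.5679, -0.2126, 0.2145]
orientation: [1.98, 2.437, 0.0]
force: [0.4, -1.2, -1.3]
opening: 0.0335
gripper_force: 55.0
```

```bash
python3 g.py .5675 -.2113 .197 101.9
```

```text
t46.2 tcp [ 0.5679 -0.2126  0.2145] psi 101.8 tilt [ 0.001 -0.001] q6 -37 open 0.0335 F [ 0.4 -1.2 -1.3] 54.9827241897583
turn [ 0.01  0.01 -0.01] shift after turn [ 0.06 -0.    0.7 ]
```

Request:
move_arm(
  plan=[
    [0,0,0,0.05,0,0.2,15],
    [0,0,0,0,0,0.2,15],
    [0,0,0,0,0,0.15,15],
    [0,0,0,0,0,0.08,15],
    [0,0,0,0,0,0.05,15],
    [0,0,0,0,0,0,15],
    [0,0,0,0,0,0,15],
    [0,0,0,0,0,0,15],
    [0,0,0,0,0,0,15],
    [0,0,0,0,0,0,15],
  ],
)

```text
t: 47.2
tool_pos: [0.5672, -0.2112, 0.1969]
orientation: [1.981, 2.438, 0.0]
force: [-4.0, 2.2, 3.6]
opening: 0.0337
gripper_force: 55.0
```

```bash
python3 g.py .5675 -.2113 .197 101.9
```

```text
t47.2 tcp [ 0.5672 -0.2112  0.1969] psi 101.8 tilt [ 0. -0.] q6 -37 open 0.0337 F [-4.   2.2  3.6] 54.982611536979675
turn [ 0.    0.   -0.01] shift after turn [-0.01  0.01 -0.  ]
```

Contact made (Fz +3.6). Release and withdraw.

Request:
move_arm(
  plan=[
    [0,0,0,0,0,0,36],
    [0,0,0,0,0,0,38],
    [0,0,0,0,0,0,42],
    [0,0,0,0,0,0,48],
    [0,0,0,0,0,0,48],
    [0,0,0,0,0,0,48],
    [0,0,0,0,0,-0.3,48],
    [0,0,0,0,0,-0.6,48],
    [0,0,0,0,0,-0.8,48],
    [0,0,0,0,0,-0.8,48],
  ],
)

```text
t: 48.2
tool_pos: [0.5674, -0.2112, 0.2613]
orientation: [1.98, 2.438, 0.0]
force: [0.0, -0.2, -0.3]
opening: 0.0476
gripper_force: 0.0
```

Request:
move_arm(
  plan=[
    [0,0,0,0,0,-1,48],
    [0,0,0,0,0,-1,48],
    [0,0,0,0,0,-1,48],
    [0,0,0,-1,0,0,48],
    [0,0,0,-1,0,0,48],
    [0,0,0,-1,0,0,48],
    [0,0,0,-1,0,0,48],
    [0,0,0,-1,0,0,48],
    [0,0,0,-1,0,0,48],
    [0,0,0,0,0,0,48],
  ],
)

```text
t: 49.2
tool_pos: [0.5976, -0.3609, 0.3346]
orientation: [1.984, 2.435, -0.001]
force: [0.3, -0.1, -0.4]
opening: 0.0485
gripper_force: 0.0
```

```bash
python3 g.py
python3 - <<'E'
from h import *
b=np.array([.5587,-.1697]);a=np.radians(11.9);Rm=np.array([[np.cos(a),-np.sin(a)],[np.sin(a),np.cos(a)]])
o=np.array([.6393,.4074]);a2=np.radians(236.7);R2=np.array([[np.cos(a2),-np.sin(a2)],[np.sin(a2),np.cos(a2)]])
for n in("top","scene"):
    c=read_camera(n);save(c,n[0]+"10");P=cloud(c).reshape(-1,3);P=P[np.isfinite(P[:,0])];F=c["frame"].reshape(-1,3)
    L=np.c_[(P[:,:2]-b)@Rm,P[:,2]]
    k=L[(abs(L[:,0])<.03)&(abs(L[:,1])<.2)&(L[:,2]>.196)&(L[:,2]<.215)];i=abs(k[:,1])<.11
    print(n,"bar",len(k),"y",np.percentile(k[:,1],[.5,99.5]).round(4),"x",np.percentile(k[i,0],[1,99]).round(4),"z fit",np.polyfit(k[i,1],k[i,2],1).round(4))
    L=np.c_[(P[:,:2]-o)@R2,P[:,2]];k=L[(np.hypot(L[:,0],L[:,1])<.1)&(L[:,2]>.042)&(L[:,2]<.056)]
    print(" pile x",np.percentile(k[:,0],[.5,99.5]).round(4),"y",np.percentile(k[:,1],[.5,99.5]).round(4),"z",np.median(k[:,2]).round(4))
E
```

```text
t49.2 tcp [ 0.5976 -0.3609  0.3346] psi 101.7 tilt [ 0.    -0.001] q6 -47 open 0.0485 F [ 0.3 -0.1 -0.4] 0.0
top bar 1899 y [-0.152   0.1533] x [-0.0183  0.0155] z fit [-0.0012  0.2034]
 pile x [-0.069   0.0859] y [-0.0732  0.0785] z 0.0452
scene bar 1382 y [-0.1523  0.1538] x [-0.0161  0.0203] z fit [-0.0009  0.2051]
 pile x [-0.0843  0.0847] y [-0.0749  0.0812] z 0.0484
```

View pics/s10.png

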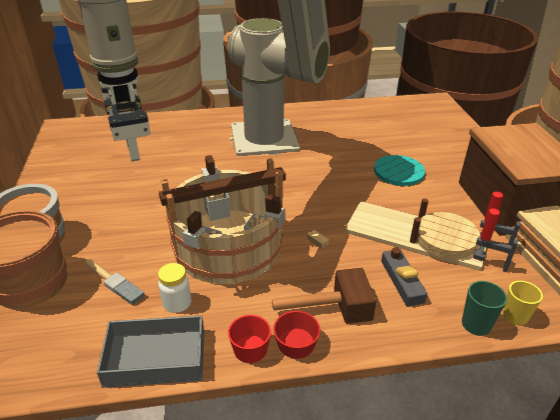

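View pics/t10.png

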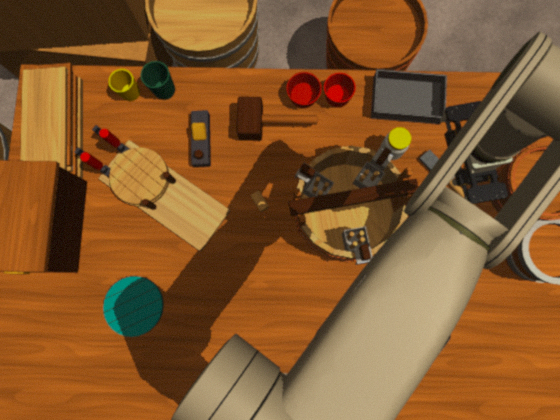

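Bar lies flat and centred in both notches, the pile is flat and stacked behind the pegs, the three caddies hang, and the rest is untouched.

```bash
python3 -c "
from plant import close_job;print(close_job())"
```

```text
the job is handed in; nothing more can be done
None
```

The job is handed in at about 49 s of the 208 s allowed: all three caddies on the bench hang on the bucket rim clear of the ears, the bar lies level and centred in both notches, and the two heads came down flat and stacked behind the pegs.

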